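Push a carving panel home in its jig with the push stick

TASK

The carving panel has just been waxed, so neither the gripper nor the arm may touch it: pull the flat wooden push stick out of its upright holder and use it to push the panel along the channel of the jig, under the bridge, until it is fully home against the end stop. Then swing the jig's keeper bar across behind the panel, as far as it goes, and stand the push stick back in its own holder. Leave the other tools and objects as they are.

Things in the scene. Friction and masses are not known exactly. Their poses are not given: they have to be found in the camera images.
- stick: The push stick: a flat dark wooden stick 220 mm long, 30 mm wide (its x) and 14 mm thick (its y), 70 g, rounded top with a small hanging hole. Loose; it starts standing upright in stick_holder. Origin at the centre of its foot end, z along the stick towards the top.
- stick_grip (a point): Point on the stick's centre line 190 mm above its foot, a good place to grip across the 14 mm thickness; axes as the stick's.
- stick_holder: The stick's holder: an upright wooden box, open at the top, on a 110 x 85 x 8 mm foot screwed to the bench. Pocket 38 mm (x) by 22 mm (y), walls 12 mm, pocket floor 8 mm and rim 80 mm above the bench. Origin under its centre on the bench. It may stand on the left or right of the jig, trading places with gouge_holder.
- stick_holder_mouth (a point): Centre of the stick holder's mouth, at the rim, 80 mm above the bench.
- jig: The panel jig, fixed on the bench: grey laminated deck 180 (x) by 370 (y) by 12 mm, with a 114 mm wide channel along its y between two fences (12 mm wide, tops 22 mm above the bench). End stop at the -y end (face at y = -160 mm, top 48 mm above the bench), a bridge over the channel, a keeper bar on the near fence. Origin under the deck's centre, on the bench.
- stop_face (a point): Centre of the end stop's face, in the jig's frame at (0, -160, 24) mm; axes as the jig's. The panel's leading end must come against it.
- panel: The carving panel: a pale wooden board 110 mm wide (x), 180 mm long (y), 24 mm thick, with a drawn fan pattern, 280 g. Loose, lying flat on the jig's deck in the channel, not yet under the bridge, its long axis along the jig's y. Origin at the centre of its underside. Home is at y = -70 mm in the jig's frame.
- panel_tail (a point): Centre of the panel's tail end (the end away from the stop), 90 mm in +y from the panel's centre, at half thickness.
- keeper (a joint): Angle of the keeper bar about its upright pivot, rad. 0: along the near fence, pointing to the jig's +y; negative: splayed away from the channel; 1.57: straight across the channel, 2 mm behind the tail of a panel that is home, touching a catch block on the far fence. Grows clockwise seen from above; limits -0.6 and 1.57; stays where left.
- keeper_pivot (a point): Pivot of the keeper bar, in the jig's frame at (-69, 31, 33) mm, at the bar's mid height; its y axis points along the bar to the knob. The bar is dark wood, 18 mm wide, 24 to 42 mm above the bench, reaching 135 mm from the pivot.
- keeper_knob (a point): Upper part of the bar's upright knob (14 mm diameter, top 78 mm above the bench), 118 mm from the pivot and 10 mm under the knob's top.
- gouge: Bystander: a carving gouge with a round pale handle (34 mm diameter, 115 mm), standing blade down in gouge_holder, handle resting on its rim. Origin at the handle's lower end, z up.
- gouge_holder: The gouge's holder, like the stick's but with an 18 mm square pocket. Origin under its centre on the bench.
- mallet: Bystander: a round wooden carver's mallet standing on its head, head 86 mm diameter, 205 mm tall. Origin at the centre of its underside.
- wax_tin: Bystander: a closed steel tin, 70 mm diameter, 45 mm tall. Origin at the centre of its underside.
- whetstone: Bystander: a grey whetstone 50 x 120 x 25 mm. Origin at the centre of its underside.
- bridge (a point): Centre of the bridge's top, 62 mm above the bench, in the jig's frame at (0, -100) mm. The bridge is 162 mm in x, 60 mm in y, 16 mm thick; its underside is 46 mm above the bench (34 mm above the deck).
Not all that is in view belongs to the job. Of the things that look like the panel, the largest one is meant. Several things have the shape of the stick; the one meant has the colours described above.

How it is judged:
By the outcome, as a careful person would: the job done as asked, in the order asked, and still so for the second after the job is handed in, with the robot touching nothing.
It also fails if it takes over 67 s, if anything falls off the work surface, if the arm or the gripper's body presses on something with over 40 N, if the wrist force passes 120 N, or if a joint passes its speed limit or range.

ROBOT

A 6-joint arm with a two-finger parallel gripper is mounted at the origin on the work surface. World frame = base frame: x ahead of the robot, y to its left, z up, the work surface at z = 0. Lengths are in m, angles in rad, forces in N, time in s.
With the tool pointing down it reaches from about 0.3 to 0.775 m from the base axis. Payload 14.6 kg.
Tool frame: the origin (TCP) lies at the very end of the fingers, on their centre line; the grasp point (between the pads) lies 19 mm behind it (ctrl.hold_point_z is the z of the grasp point in the tool frame, in m); z points along the fingers, y is the direction in which the jaws open and shut (so a half turn about z gives the same grasp; the last joint's range is limited). The gripper opens to 94 mm and grips with 3 to 60 N. Pads are 16 mm wide; open, the fingers measure 119 mm over their backs; the gripper's body (75 mm by 177 mm) begins 78 mm behind the grasp point.
Start: joints at [1.163, 0.3, 1.521, -0, 1.321, -0.067], TCP at [0.184, 0.518, 0.205] pointing down, gripper open.
Joint ranges: [-3.03, 3.03], [-0.79, 2.21], [0.23, 2.52], [-1.04, 4.18], [0, 3.07], [-2.55, 2.55]. Speed limits (rad/s): [2.22, 2.22, 2.57, 3.14, 3.14, 3.14].

INTERFACE

Orientations are given as [roll, pitch, yaw] about the fixed x, y, z axes, in that order (R = Rz(yaw) Ry(pitch) Rx(roll)).
In Python, from station import ctrl, cams, hand_in gives the robot as it stands.
- The arm moves only by the tool servo_tool, never from a script. Its argument "rows" is a list of rows, each a list of 7 numbers: the shift along the world's x, y, z in m, then the turn, a rotation vector about the world's x, y, z in rad, then the gripper command: -1 is shut, 1 is fully open, values between are in proportion. A call has exactly 8 rows; each row is the pose to reach, as a shift and turn from the pose measured when the call began; what a row does not reach only later rows make up. A row lasts 1/12 s, in which the tool goes at most 41.7 mm and 7.16 degrees, less where a joint would pass 70% of its speed; a pose out of reach is approached as far as the arm can. A call with a gripper value outside its range is refused whole. The fingers move at their own pace and stop on an object; "newtons" is the grip in N (left out, the last holds). Time passes only in rows, so rows that repeat a pose let the fingers close, or fill a call up. It gives the time, the measured TCP pose, the force and the opening at its end, in the units of the state.
- ctrl.get_obs(): the state, without advancing time (a new reading comes with each control period).
- cams.camera(name): name is "side" or "top" or "wrist"; returns a dict with "image" (400x640x3 uint8, red, green, blue), "depth" (400x640 float32, m along the optical axis (not along the pixel's ray), 0 where there is no reading), "fx", "fy", "cx", "cy" (pixels), "rvec" (rotation vector, rad) and "tvec" (3), from world to camera coordinates, as OpenCV has them; the wrist camera has in their place "hand_eye" (4x4, takes a point from camera to tool coordinates, whose origin is the TCP and whose axes are the flange's). Camera axes: x right, y down, z forward; pixel columns grow to the right and rows downward; lengths in m; the calibration is good to about 2 mm. A picture is of the moment at which its call begins: read the wrist's pose just before it.
- hand_in(): hands the job in, once; it reports no verdict.
Trained networks look in a picture, given as the dict that the camera call returned (one of the last four; its "shot" number tells which), for a name from the list of things; names that differ only in an ending like _2 or _b are one class to them, and where a whole thing is asked for, a point or a joint stands for the part that bears it (a point fixed in the world has none). Each returns a list of dicts, best first, with "p" (0 to 1); they miss things now and then, are a little off and sometimes report something else, mostly with a low value. They report only what shows in the picture. A call takes as long as a camera call. They do not tell look-alikes from the thing itself.
- cams.spot_in(picture, name): "box" ([left, top, right, bottom] as shares, 0 to 1, of the picture: columns of its width, rows of its height, round what is visible of it).
- cams.place_of(picture, name): "at" ([column, row] as shares, 0 to 1, of the picture: columns of its width, rows of its height: a listed point, or the origin of a listed thing).
The state is a dict: "time_s": time; "qpos": joint angles; "joint_vel": joint speeds; "tau": joint torques, N m; "ee_pos": TCP position; "eef_rot": TCP orientation; "force": force on the tool from outside, world axes, zero at the start; "moment": the same for the moment, N m; "grip_width": finger opening in m.
Only numpy, scipy, OpenCV 4.12 (cv2) and the standard library are available. Lean on these libraries where they do the work, as an engineer would, in place of code of your own. Each camera call takes 0.05 s, during which the arm holds its last target.

## Working session

There is one attempt and no reset: what is moved stays moved. The work goes in short steps, Python scripts to look and compute and a tool call to move; the robot and the scene stay as the last step left them, time stands still between calls to the robot, and variables do not carry over. Pictures are saved under pics/ and viewed, and the job is handed in when it is done.

Besides the shell and the picture viewer there is one more tool, called after "Call:" by a JSON object that holds its "method" and its "body", one argument or row to a line. servo_tool: Moves the arm, as the interface text tells. Its arguments: {"type":"object","properties":{"rows":{"type":"array"},"newtons":{"type":"number"}},"required":["rows"]}

```bash
mkdir -p pics; ls; cat > h.py <<'E'
import numpy as np, cv2
from station import ctrl, cams, hand_in
from scipy.spatial.transform import Rotation as R
def toworld(c,u,v,d,obs=None):
    p=np.array([(u-c['cx'])/c['fx']*d,(v-c['cy'])/c['fy']*d,d])
    if 'hand_eye' in c:
        H=np.array(c['hand_eye']); p=H[:3,:3]@p+H[:3,3]
        return R.from_euler('xyz',obs['eef_rot']).as_matrix()@p+np.array(obs['ee_pos'])
    Rm=cv2.Rodrigues(np.array(c['rvec'],float))[0]
    return Rm.T@(p-np.array(c['tvec']).ravel())
def onplane(c,u,v,z,obs=None):
    a=toworld(c,u,v,0.0,obs); b=toworld(c,u,v,1.0,obs)
    return a+(b-a)*(z-a[2])/(b[2]-a[2])
def cloud(c,obs=None):
    d=c['depth']; v,u=np.mgrid[:400,:640]
    p=np.stack([(u-c['cx'])/c['fx']*d,(v-c['cy'])/c['fy']*d,d],-1)
    if 'hand_eye' in c:
        H=np.array(c['hand_eye']); p=p@H[:3,:3].T+H[:3,3]
        w=p@R.from_euler('xyz',obs['eef_rot']).as_matrix().T+np.array(obs['ee_pos'])
    else:
        Rm=cv2.Rodrigues(np.array(c['rvec'],float))[0]
        w=(p-np.array(c['tvec']).ravel())@Rm
    w[d<=0]=np.nan
    return w
def project(c,P):
    Rm=cv2.Rodrigues(np.array(c['rvec'],float))[0]
    p=Rm@np.array(P)+np.array(c['tvec']).ravel()
    return np.array([c['fx']*p[0]/p[2]+c['cx'],c['fy']*p[1]/p[2]+c['cy']])
def save(n,im): cv2.imwrite('pics/'+n,cv2.cvtColor(im,cv2.COLOR_RGB2BGR))
E
python3 - <<'E'
from h import *
import pickle
o=ctrl.get_obs(); print(o); print(ctrl.hold_point_z)
for n in ['top','side']:
    c=cams.camera(n); save(n+'0.png',c['image']); pickle.dump(c,open(n+'0.pkl','wb'))
    print(n,c['fx'],c['cx'],c['rvec'],c['tvec'])
    for k in ['stick','stick_grip','stick_holder','stick_holder_mouth','jig','stop_face','panel','panel_tail','keeper_pivot','keeper_knob','gouge','bridge']:
        try: print(k,[(round(float(r['at'][0])*640),round(float(r['at'][1])*400),round(float(r['p']),2)) for r in cams.place_of(c,k)[:4]])
        except Exception as e: print(k,e)
E
```

```text
pics
{'time_s': 0.0, 'qpos': array([ 1.16338361e+00,  3.00456422e-01,  1.52158253e+00, -9.12499690e-06,
        1.32071016e+00, -6.66145859e-02]), 'joint_vel': array([-4.66304409e-04,  4.40801050e-04,  1.25231903e-03, -5.38776669e-05,
       -4.59459595e-04, -1.60037887e-04]), 'tau': array([ 2.94448755e-04, -5.31809700e+01, -3.52731299e+01,  7.07899220e-02,
        2.45124620e-02, -6.45804903e-05]), 'ee_pos': array([0.18373846, 0.51811887, 0.20489377]), 'eef_rot': array([-3.14043818e+00, -6.81607338e-05,  2.80079674e+00]), 'force': array([ 0.71560366, -0.83612766,  0.2230379 ]), 'moment': array([-0.01451116,  0.03294635, -0.00523243]), 'grip_width': 0.0938739979090586}
-0.0188
top 434.99869274807423 326.3352723795362 [ 2.18579389 -2.16653078  0.11109282] [-0.05692006  0.61423839  1.22414064]
stick [(453, 241, 0.57), (414, 243, 0.5)]
stick_grip [(429, 247, 0.82), (473, 246, 0.57)]
stick_holder [(415, 246, 0.61), (421, 241, 0.45), (204, 244, 0.43)]
stick_holder_mouth [(420, 241, 0.9)]
jig [(358, 204, 0.53)]
stop_face [(377, 207, 0.97)]
panel [(251, 126, 0.78), (309, 202, 0.7), (334, 126, 0.58)]
panel_tail [(235, 139, 0.91), (276, 197, 0.56)]
keeper_pivot [(309, 225, 0.63), (265, 232, 0.54), (431, 246, 0.16)]
keeper_knob [(266, 235, 0.69), (415, 242, 0.42)]
gouge [(195, 249, 0.78), (423, 242, 0.39), (415, 244, 0.31)]
bridge [(356, 205, 0.72)]
side 502.0701284519462 316.808200974858 [ 2.08294392 -0.3787888   0.18617465] [-0.56019564  0.19483541  1.08656673]
stick [(340, 368, 0.68)]
stick_grip [(315, 242, 0.77), (338, 285, 0.56)]
stick_holder [(316, 323, 0.93)]
stick_holder_mouth [(317, 294, 0.82)]
jig [(325, 236, 0.57)]
stop_face [(337, 270, 0.82)]
panel [(317, 221, 0.73), (414, 223, 0.69), (369, 180, 0.56)]
panel_tail [(310, 196, 0.77), (442, 230, 0.77), (353, 173, 0.68)]
keeper_pivot [(294, 219, 0.85)]
keeper_knob [(267, 191, 0.78)]
gouge [(238, 158, 0.97)]
bridge [(332, 241, 0.8), (308, 173, 0.48)]
```

View pics/top0.png

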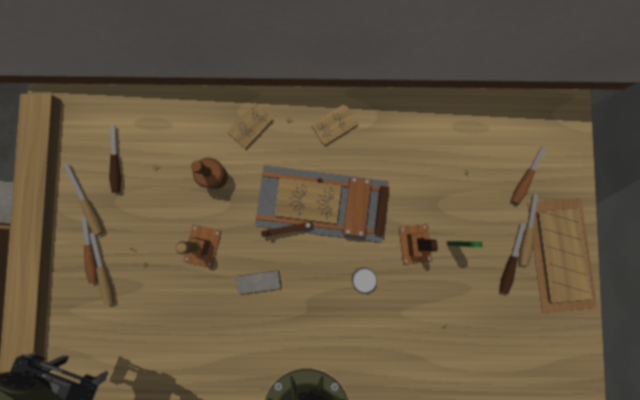

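View pics/side0.png

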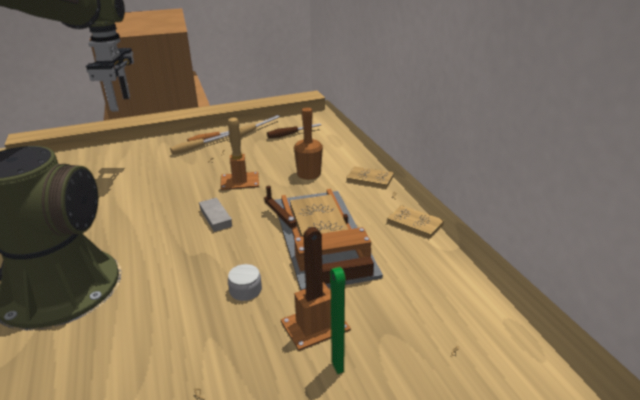

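The dark stick stands in the right-hand holder: side (313,265), top (427,245). A green look-alike is beside it at side (338,320), top (465,244). The panel is in the jig at top (309,202). The two smaller boards at top (250,126) and (334,126) are decoys. Next I'll confirm with an enlarged crop and measure.

```bash
python3 - <<'E'
from h import *
import pickle
t=pickle.load(open('top0.pkl','rb')); s=pickle.load(open('side0.pkl','rb'))
a=cv2.resize(t['image'][150:270,230:500],None,fx=2.9,fy=2.9,interpolation=cv2.INTER_CUBIC)
save('topcrop.png',a)
b=cv2.resize(s['image'][170:380,230:400],None,fx=2.8,fy=2.8,interpolation=cv2.INTER_CUBIC); save('sidecrop.png',b)
W=cloud(t)
def top(u,v): print((u,v),W[v,u].round(4))
for p in [(428,245),(420,245),(410,245),(465,244),(450,244),(480,244),(300,200),(356,205),(380,210),(268,185),(403,229),(430,262),(266,235),(300,228),(308,225),(400,330),(150,330)]: top(*p)
S=cloud(s)
for p in [(313,232),(313,260),(313,290),(338,272),(338,320),(340,365),(269,190),(332,241)]: print('s',p,S[p[1],p[0]].round(4))
E
```

```text
(428, 245) [ 0.4786 -0.3036  0.1932]
(420, 245) [ 0.4769 -0.3044  0.1003]
(410, 245) [ 0.4758 -0.2887  0.0439]
(465, 244) [ 0.4815 -0.4034  0.1696]
(450, 244) [ 0.4795 -0.4024  0.0418]
(480, 244) [ 0.4824 -0.4243  0.2174]
(300, 200) [0.6007 0.0236 0.0395]
(356, 205) [ 0.5861 -0.1345  0.0628]
(380, 210) [ 0.5738 -0.204   0.0454]
(268, 185) [0.6455 0.1185 0.0184]
(403, 229) [ 0.5213 -0.2756  0.0092]
(430, 262) [ 0.4264 -0.3548  0.0019]
(266, 235) [0.5004 0.1177 0.0449]
(300, 228) [0.5209 0.0224 0.0425]
(308, 225) [ 5.295e-01 -3.000e-04  4.580e-02]
(400, 330) [ 0.2321 -0.2666 -0.0016]
(150, 330) [0.2278 0.4482 0.0015]
s (313, 232) [ 0.4792 -0.3168  0.2259]
s (313, 260) [ 0.4773 -0.3178  0.1674]
s (313, 290) [ 0.4754 -0.3182  0.0994]
s (338, 272) [ 0.4815 -0.4237  0.2208]
s (338, 320) [ 0.4779 -0.433   0.1304]
s (340, 365) [ 0.4822 -0.4318  0.0218]
s (269, 190) [0.508  0.1116 0.0697]
s (332, 241) [ 0.5797 -0.1463  0.0646]
```

View pics/topcrop.png

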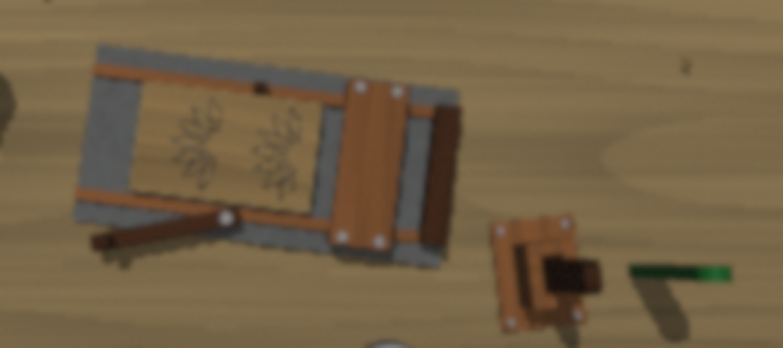

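View pics/sidecrop.png

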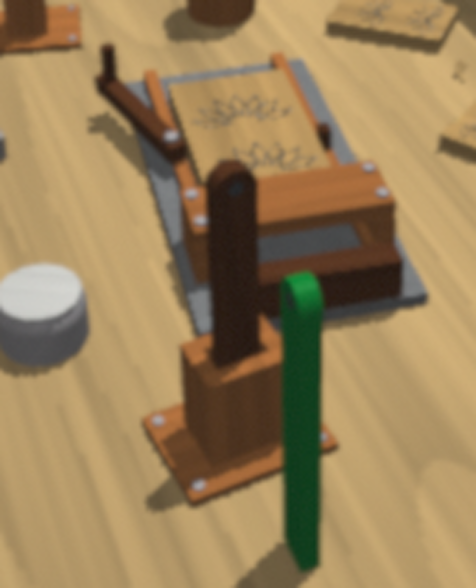

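Confirmed: the dark brown stick in the right-hand holder is the one meant, and the green one is loose and separate. Now I'll fit the geometry.

```bash
python3 - <<'E'
from h import *
import pickle
t=pickle.load(open('top0.pkl','rb')); s=pickle.load(open('side0.pkl','rb'))
W=cloud(t); S=cloud(s)
def rect(P,name):
    (c,sz,a)=cv2.minAreaRect((P[:,:2]*1000).astype(np.float32)); print(name,len(P),np.round(c,1),np.round(sz,1),round(a,2))
def box(W,x0,x1,y0,y1,z0,z1):
    m=(W[...,0]>x0)&(W[...,0]<x1)&(W[...,1]>y0)&(W[...,1]<y1)&(W[...,2]>z0)&(W[...,2]<z1); return m
rect(W[box(W,.45,.7,-.2,-.07,.056,.07)],'bridge')
rect(W[box(W,.45,.7,-.3,.2,.006,.07)],'deck+')
hsv=cv2.cvtColor(t['image'],cv2.COLOR_RGB2HSV)
rect(W[box(W,.40,.55,-.40,-.22,.003,.015)],'foot')
m=box(W,.40,.55,-.36,-.25,.07,.09); rect(W[m],'rim')
m=box(W,.40,.55,-.36,-.25,.10,.25); P=W[m]; rect(P,'stick top'); 
m=box(S,.40,.55,-.39,-.25,.10,.25); P=S[m]
for z in np.arange(.1,.23,.02):
    q=P[abs(P[:,2]-z)<.01]; print('side stick',round(z,2),len(q),q.mean(0).round(4),q.min(0).round(4),q.max(0).round(4))
m=box(S,.40,.55,-.39,-.25,.072,.09); rect(S[m],'rim side')
m=box(S,.40,.55,-.39,-.25,.003,.014); rect(S[m],'foot side')
# known refined detections
for c,n in ((t,'t'),(s,'s')):
  for (u,v),z,k in {'t':[((420,241),.08,'mouth'),((429,247),.198,'grip'),((377,207),.024,'stop'),((276,197),.024,'tail'),((309,225),.033,'piv'),((266,235),.068,'knob'),((356,205),.062,'bridge'),((309,202),.012,'panel')],'s':[((317,294),.08,'mouth'),((315,242),.198,'grip'),((337,270),.024,'stop'),((310,196),.024,'tail'),((294,219),.033,'piv'),((267,191),.068,'knob'),((332,241),.062,'bridge'),((316,323),0,'holder')]}[n]:
    print(n,k,onplane(c,u,v,z).round(4))
E
```

```text
bridge 1229 [ 583.8 -137.6] [ 60.3 162.1] 83.06
deck+ 8335 [574.8 -52.3] [495.  249.1] 89.75
foot 902 [ 474.2 -309.6] [147.7 179. ] 0.5
rim 255 [ 479.6 -311. ] [62.1 47.3] 6.35
stick top 209 [ 479.2 -310.4] [29.7 14.7] 4.66
side stick 0.1 78 [ 0.4771 -0.3172  0.1049] [ 0.4631 -0.3216  0.1002] [ 0.4945 -0.309   0.1099]
side stick 0.12 148 [ 0.477  -0.3173  0.1198] [ 0.4629 -0.3221  0.1102] [ 0.4945 -0.3089  0.13  ]
side stick 0.14 158 [ 0.4761 -0.3171  0.14  ] [ 0.4628 -0.3221  0.1303] [ 0.4928 -0.3056  0.1499]
side stick 0.16 164 [ 0.4764 -0.3171  0.1602] [ 0.4624 -0.3219  0.15  ] [ 0.4935 -0.3076  0.1699]
side stick 0.18 164 [ 0.4766 -0.3173  0.1803] [ 0.4631 -0.3223  0.1701] [ 0.4937 -0.3055  0.19  ]
side stick 0.2 180 [ 0.477  -0.3172  0.2001] [ 0.4628 -0.3217  0.1901] [ 0.4937 -0.3065  0.21  ]
side stick 0.22 210 [ 0.4764 -0.3152  0.2207] [ 0.4632 -0.3216  0.2101] [ 0.4936 -0.3032  0.2299]
rim side 532 [ 478.3 -312.3] [62.8 49.1] 4.69
foot side 893 [ 475.8 -320. ] [139.6 146.8] 89.74
t mouth [ 0.4875 -0.309   0.08  ]
t grip [ 0.4738 -0.3049  0.198 ]
t stop [ 0.5838 -0.1982  0.024 ]
t tail [0.6101 0.0939 0.024 ]
t piv [ 0.5299 -0.0027  0.033 ]
t knob [0.5003 0.1147 0.068 ]
t bridge [ 0.5862 -0.1346  0.062 ]
t panel [ 0.5974 -0.0012  0.012 ]
s mouth [ 0.4855 -0.3105  0.08  ]
s grip [ 0.485  -0.3087  0.198 ]
s stop [ 0.5715 -0.1962  0.024 ]
s tail [0.6196 0.1167 0.024 ]
s piv [0.542  0.0134 0.033 ]
s knob [0.5025 0.1116 0.068 ]
s bridge [ 0.581 -0.143  0.062]
s holder [ 0.4842 -0.3036  0.    ]
```

Call:
{"method": "servo_tool", "body": {
  "rows": [
    [0.0,-0.02,0.07,0,0,-0.12,1],
    [0.295,-0.829,0.075,0,0,-2.714,1],
    [0.295,-0.829,0.075,0,0,-2.714,1],
    [0.295,-0.829,0.075,0,0,-2.714,1],
    [0.295,-0.829,0.075,0,0,-2.714,1],
    [0.295,-0.829,0.075,0,0,-2.714,1],
    [0.295,-0.829,0.075,0,0,-2.714,1],
    [0.295,-0.829,0.075,0,0,-2.714,1]
  ]
}}

```text
time_s: 1.97
ee_pos: [0.2827, 0.231, 0.2575]
eef_rot: [3.141, -0.0, 1.8]
force: [1.1, 0.9, -0.2]
grip_width: 0.0939
```

Call:
{"method": "servo_tool", "body": {
  "rows": [
    [0.196,-0.5415,0.022,0,0,-1.713,1],
    [0.196,-0.5415,0.022,0,0,-1.713,1],
    [0.196,-0.5415,0.022,0,0,-1.713,1],
    [0.196,-0.5415,0.022,0,0,-1.713,1],
    [0.196,-0.5415,0.022,0,0,-1.713,1],
    [0.196,-0.5415,0.022,0,0,-1.713,1],
    [0.196,-0.5415,0.022,0,0,-1.713,1],
    [0.196,-0.5415,0.022,0,0,-1.713,1]
  ]
}}

```text
time_s: 2.63
ee_pos: [0.3959, -0.0829, 0.2704]
eef_rot: [3.14, -0.001, 0.799]
force: [1.4, 0.1, 0.5]
grip_width: 0.0939
```

Call:
{"method": "servo_tool", "body": {
  "rows": [
    [0.08,-0.26,0.0,0,0,-0.9,1],
    [0.08,-0.26,0.0,0,0,-0.9,1],
    [0.08,-0.26,0.0,0,0,-0.9,1],
    [0.08,-0.26,0.0,0,0,-0.9,1],
    [0.08,-0.26,0.0,0,0,-0.9,1],
    [0.08,-0.26,0.0,0,0,-0.9,1],
    [0.08,-0.26,0.0,0,0,-0.9,1],
    [0.08,-0.26,0.0,0,0,-0.9,1]
  ]
}}

```text
time_s: 3.3
ee_pos: [0.4759, -0.3467, 0.2689]
eef_rot: [3.141, 0.001, -0.112]
force: [-0.7, 0.6, -1.0]
grip_width: 0.0942
```

Call:
{"method": "servo_tool", "body": {
  "rows": [
    [0.003,0.036,0.0,0,0,0.199,1],
    [0.003,0.036,0.0,0,0,0.199,1],
    [0.003,0.036,0.0,0,0,0.199,1],
    [0.003,0.036,0.0,0,0,0.199,1],
    [0.003,0.036,0.0,0,0,0.199,1],
    [0.003,0.036,0.0,0,0,0.199,1],
    [0.003,0.036,0.0,0,0,0.199,1],
    [0.003,0.036,0.0,0,0,0.199,1]
  ]
}}

```text
time_s: 3.97
ee_pos: [0.4788, -0.3109, 0.2688]
eef_rot: [3.141, 0.001, 0.086]
force: [-0.2, -0.7, -0.3]
grip_width: 0.0941
```

```bash
python3 - <<'E'
from h import *
import pickle
o=ctrl.get_obs(); c=cams.camera('wrist'); pickle.dump((o,c),open('w1.pkl','wb')); save('w1.png',c['image'])
print(o['ee_pos'],o['eef_rot'],o['qpos'])
W=cloud(c,o)
for lo,hi,n in ((.2,.24,'sticktop'),(.072,.09,'rim'),(.004,.014,'foot')):
    m=(W[...,0]>.42)&(W[...,0]<.54)&(W[...,1]>-.38)&(W[...,1]<-.24)&(W[...,2]>lo)&(W[...,2]<hi)
    P=W[m]
    if len(P)>10: print(n,len(P),cv2.minAreaRect((P[:,:2]*1000).astype(np.float32)))
print(np.array(c['hand_eye']).round(3))
E
```

```text
[ 0.47882003 -0.31093081  0.26884027] [3.14080494e+00 1.10460348e-03 8.63875355e-02] [-6.39454621e-01  3.08428627e-01  1.36358412e+00 -1.32912144e-03
  1.46988332e+00  8.45087834e-01]
sticktop 632 ((477.9483642578125, -312.5945739746094), (28.99995231628418, 14.233671188354492), 6.550995826721191)
rim 1020 ((477.51043701171875, -312.27532958984375), (61.71464538574219, 45.91584777832031), 6.677516460418701)
foot 1982 ((477.1840515136719, -312.0962829589844), (110.06068420410156, 84.61406707763672), 6.48636531829834)
[[-0.001 -0.965 -0.262  0.075]
 [ 1.    -0.001 -0.     0.002]
 [-0.    -0.262  0.965 -0.179]
 [ 0.     0.     0.     1.   ]]
```

View pics/w1.png

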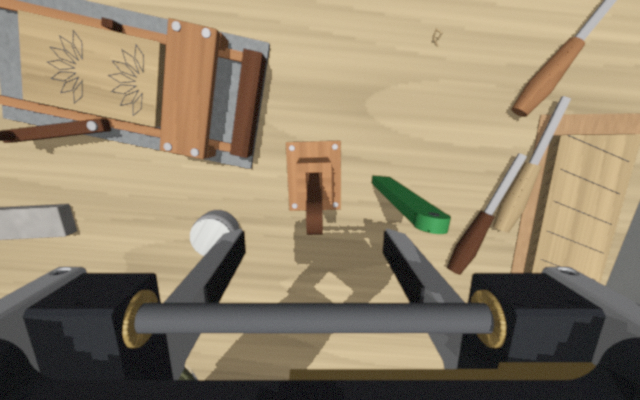

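The wrist view shows the dark stick in its holder between the open fingers at (315,205), and the green one outside them at (410,205). I'll descend around the stick.

Call:
{"method": "servo_tool", "body": {
  "rows": [
    [-0.001,-0.0015,-0.03,0,0,0.027,1],
    [-0.001,-0.0015,-0.06,0,0,0.027,1],
    [-0.001,-0.0015,-0.08,0,0,0.027,1],
    [-0.001,-0.0015,-0.09,0,0,0.027,1],
    [-0.001,-0.0015,-0.09,0,0,0.027,1],
    [-0.001,-0.0015,-0.09,0,0,0.027,1],
    [-0.001,-0.0015,-0.09,0,0,0.027,-1],
    [-0.001,-0.0015,-0.09,0,0,0.027,-1]
  ],
  "newtons": 45
}}

```text
time_s: 4.68
ee_pos: [0.4783, -0.3127, 0.1803]
eef_rot: [3.139, -0.001, 0.114]
force: [0.7, 0.2, 0.3]
grip_width: 0.0842
```

Call:
{"method": "servo_tool", "body": {
  "rows": [
    [0,0,0,0,0,0,-1],
    [0,0,0,0,0,0,-1],
    [0,0,0,0,0,0,-1],
    [0,0,0,0,0,0,-1],
    [0,0,0,0,0,0,-1],
    [0,0,0,0,0,0,-1],
    [0,0,0,0,0,0,-1],
    [0,0,0,0,0,0,-1]
  ]
}}

```text
time_s: 5.35
ee_pos: [0.4783, -0.3127, 0.1803]
eef_rot: [3.139, -0.001, 0.114]
force: [1.2, -0.3, -0.6]
grip_width: 0.031
```

Call:
{"method": "servo_tool", "body": {
  "rows": [
    [0,0,0,0,0,0,-1],
    [0,0,0,0,0,0,-1],
    [0,0,0,0,0,0,-1],
    [0,0,0,0,0,0,-1],
    [0,0,0,0,0,0,-1],
    [0,0,0,0,0,0,-1],
    [0,0,0,0,0,0,-1],
    [0,0,0,0,0,0,-1]
  ]
}}

```text
time_s: 6.02
ee_pos: [0.4783, -0.3127, 0.1803]
eef_rot: [3.139, -0.001, 0.114]
force: [0.5, -0.1, -1.0]
grip_width: 0.0137
```

Call:
{"method": "servo_tool", "body": {
  "rows": [
    [0,0,0.015,0,0,0,-1],
    [0,0,0.04,0,0,0,-1],
    [0,0,0.065,0,0,0,-1],
    [0,0,0.09,0,0,0,-1],
    [0,0,0.105,0,0,0,-1],
    [0,0,0.11,0,0,0,-1],
    [0,0,0.11,0,0,0,-1],
    [0,0,0.11,0,0,0,-1]
  ]
}}

```text
time_s: 6.68
ee_pos: [0.4781, -0.3126, 0.2892]
eef_rot: [3.14, 0.0, 0.114]
force: [0.2, -0.5, -1.4]
grip_width: 0.014
```

```bash
python3 - <<'E'
from h import *
import pickle
o,c=pickle.load(open('w1.pkl','rb'))
t=pickle.load(open('top0.pkl','rb'))
for n,W in (('w',cloud(c,o)),('t',cloud(t))):
    m=(W[...,0]>.47)&(W[...,0]<.7)&(W[...,1]>-.2)&(W[...,1]<-.07)&(W[...,2]>.056)&(W[...,2]<.068)
    P=W[m]; (ce,sz,a)=cv2.minAreaRect((P[:,:2]*1000).astype(np.float32)); print(n,'bridge',ce,sz,a,P[:,2].mean())
    a=np.radians(a if sz[0]<sz[1] else a-90); a=a if a>0 else a+np.pi
    yd=np.array([np.cos(a),np.sin(a)]); xd=np.array([yd[1],-yd[0]]); O=np.array(ce)/1000+.1*yd
    print('O',O,'yaw',np.degrees(a)-90)
    J=np.stack([(W[...,:2]-O)@xd,(W[...,:2]-O)@yd,W[...,2]],-1)
    m=(abs(J[...,0])<.05)&(J[...,1]>-.06)&(J[...,1]<.25)&(J[...,2]>.030)&(J[...,2]<.042)
    P=J[m]; print('panel',cv2.minAreaRect((P[:,:2]*1000).astype(np.float32)), np.percentile(P[:,1],[0,1,99,100]),P[:,2].mean())
    m=(J[...,0]<-.03)&(J[...,0]>-.16)&(J[...,1]>.02)&(J[...,1]<.2)&(J[...,2]>.039)&(J[...,2]<.09)
    P=J[m]; print('keeper',len(P),cv2.minAreaRect((P[:,:2]*1000).astype(np.float32)))
E
```

```text
w bridge (581.49658203125, -139.47406005859375) (60.705352783203125, 162.46182250976562) 82.99185943603516 0.06140748305245386
O [ 0.59369762 -0.04022118] yaw -7.008140563964844
panel ((-0.010082244873046875, 41.87678909301758), (99.98149871826172, 182.9933624267578), 0.00421498715877533) [-0.04962112 -0.04840762  0.12921296  0.13337161] 0.035400523689417956
keeper 1373 ((-88.393798828125, 88.81918334960938), (18.026321411132812, 146.31402587890625), 18.276138305664062)
t bridge (583.8104858398438, -137.6442413330078) (60.250423431396484, 162.05410766601562) 83.06248474121094 0.062308862272007555
O [ 0.59588917 -0.03837639] yaw -6.9375152587890625
panel ((-0.01085662841796875, 41.04258728027344), (180.0286102294922, 99.92532348632812), 89.97762298583984) [-0.04898326 -0.04713225  0.12908206  0.13106912] 0.03634526824524446
keeper 335 ((-62.885684967041016, 94.10286712646484), (69.56440734863281, 153.02349853515625), 18.35455894470215)
```

Call:
{"method": "servo_tool", "body": {
  "rows": [
    [0.136,0.432,0,0,0,-0.236,-1],
    [0.136,0.432,0,0,0,-0.236,-1],
    [0.136,0.432,0,0,0,-0.236,-1],
    [0.136,0.432,0,0,0,-0.236,-1],
    [0.136,0.432,0,0,0,-0.236,-1],
    [0.136,0.432,0,0,0,-0.236,-1],
    [0.136,0.432,0,0,0,-0.236,-1],
    [0.136,0.432,0,0,0,-0.236,-1]
  ]
}}

```text
time_s: 7.35
ee_pos: [0.5769, 0.0032, 0.2879]
eef_rot: [3.14, 0.003, -0.122]
force: [0.2, -0.9, -0.7]
grip_width: 0.0139
```

Call:
{"method": "servo_tool", "body": {
  "rows": [
    [0.0366,0.1156,0,0,0,0,-1],
    [0.0366,0.1156,0,0,0,0,-1],
    [0.0366,0.1156,0,0,0,0,-1],
    [0.0366,0.1156,0,0,0,0,-1],
    [0.0366,0.1156,0,0,0,0,-1],
    [0.0366,0.1156,-0.03,0,0,0,-1],
    [0.0366,0.1156,-0.05,0,0,0,-1],
    [0.0366,0.1156,-0.06,0,0,0,-1]
  ]
}}

```text
time_s: 8.02
ee_pos: [0.6123, 0.1173, 0.2243]
eef_rot: [3.139, 0.007, -0.124]
force: [1.1, -0.3, -0.6]
grip_width: 0.0138
```

```bash
python3 - <<'E'
from h import *
o=ctrl.get_obs(); print(o['ee_pos'],o['eef_rot'],o['qpos'].round(3))
c=cams.camera('side'); 
a=cv2.resize(c['image'][60:290,210:440],None,fx=2.6,fy=2.6,interpolation=cv2.INTER_CUBIC); save('s1.png',a)
S=cloud(c)
# dark stick points near tool
m=(abs(S[...,0]-o['ee_pos'][0])<.04)&(abs(S[...,1]-o['ee_pos'][1])<.04)&(S[...,2]>.03)&(S[...,2]<o['ee_pos'][2])
P=S[m]
for z in np.arange(.04,.24,.02):
    q=P[abs(P[:,2]-z)<.01]
    if len(q): print(round(z,2),len(q),q.mean(0).round(4),q.min(0).round(4),q.max(0).round(4))
E
```

```text
[0.61228041 0.11734856 0.2243479 ] [ 3.1386006   0.00705194 -0.12376172] [ 1.310e-01  4.590e-01  1.260e+00 -1.000e-03  1.430e+00  1.826e+00]
0.04 82 [0.6072 0.0847 0.0365] [0.5727 0.0774 0.032 ] [0.6513 0.0953 0.0398]
0.06 63 [0.6092 0.1118 0.0612] [0.5958 0.106  0.0526] [0.6259 0.1188 0.0699]
0.08 82 [0.6097 0.1107 0.0799] [0.5945 0.104  0.0703] [0.6253 0.1177 0.0897]
0.1 90 [0.6096 0.1112 0.1008] [0.5951 0.1051 0.0901] [0.6267 0.1265 0.11  ]
0.12 86 [0.6096 0.1113 0.1206] [0.5957 0.1058 0.1101] [0.6263 0.1231 0.1299]
0.14 84 [0.6091 0.1111 0.1401] [0.5963 0.1042 0.1302] [0.6259 0.1212 0.1499]
0.16 85 [0.6098 0.111  0.1599] [0.5957 0.1045 0.1501] [0.6239 0.1198 0.1697]
0.18 87 [0.6094 0.1115 0.1796] [0.5949 0.1055 0.1703] [0.6253 0.1333 0.1897]
0.2 102 [0.6101 0.1116 0.1997] [0.5959 0.1048 0.1901] [0.6256 0.1253 0.2098]
0.22 66 [0.6099 0.1113 0.2172] [0.5954 0.1061 0.2101] [0.6264 0.1225 0.2243]
```

View pics/s1.png

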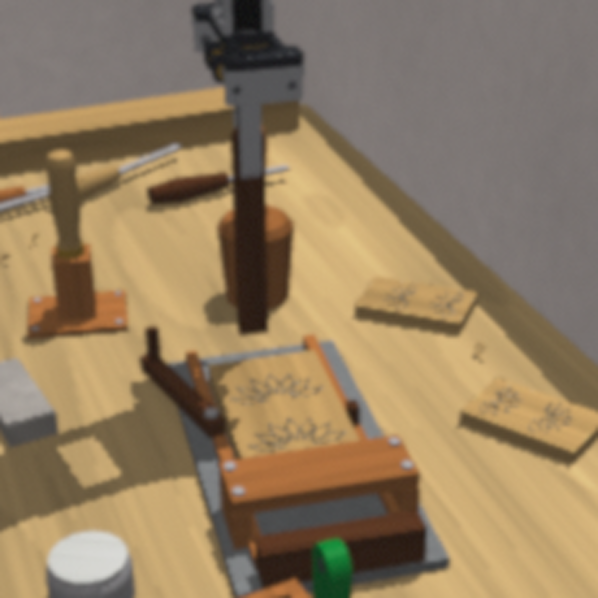

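The stick hangs vertical, with its foot at about 0.052 m and just behind the panel's tail. I'll lower it and start pushing.

Call:
{"method": "servo_tool", "body": {
  "rows": [
    [0,0.001,-0.015,0,0,0,-1],
    [0,0.001,-0.03,0,0,0,-1],
    [0,0.001,-0.034,0,0,0,-1],
    [0,0.0,-0.034,0,0,0,-1],
    [-0.001,-0.01,-0.034,0,0,0,-1],
    [-0.002,-0.018,-0.034,0,0,0,-1],
    [-0.0035,-0.028,-0.034,0,0,0,-1],
    [-0.005,-0.04,-0.034,0,0,0,-1]
  ]
}}

```text
time_s: 8.73
ee_pos: [0.6073, 0.0765, 0.1907]
eef_rot: [3.139, 0.007, -0.124]
force: [0.8, 1.7, -0.0]
grip_width: 0.0139
```

Call:
{"method": "servo_tool", "body": {
  "rows": [
    [-0.001,-0.01,0,0,0,0,-1],
    [-0.0025,-0.02,0,0,0,0,-1],
    [-0.0037,-0.03,0,0,0,0,-1],
    [-0.005,-0.04,0,0,0,0,-1],
    [-0.006,-0.05,0,0,0,0,-1],
    [-0.007,-0.058,0,0,0,0,-1],
    [-0.008,-0.065,0,0,0,0,-1],
    [-0.0085,-0.07,0,0,0,0,-1]
  ]
}}

```text
time_s: 9.4
ee_pos: [0.5987, 0.0057, 0.1907]
eef_rot: [3.139, 0.007, -0.124]
force: [0.8, 2.5, 1.2]
grip_width: 0.0136
```

Call:
{"method": "servo_tool", "body": {
  "rows": [
    [-0.001,-0.006,0,0,0,0,-1],
    [-0.0015,-0.011,0,0,0,0,-1],
    [-0.002,-0.015,0,0,0,0,-1],
    [-0.002,-0.018,0,0,0,0,-1],
    [-0.0025,-0.02,0,0,0,0,-1],
    [-0.0025,-0.021,0,0,0,0,-1],
    [-0.0027,-0.022,0,0,0,0,-1],
    [-0.0027,-0.022,0,0,0,0,-1]
  ]
}}

```text
time_s: 10.07
ee_pos: [0.596, -0.0146, 0.1907]
eef_rot: [-3.14, 0.007, -0.123]
force: [0.1, 11.3, 0.2]
grip_width: 0.0141
```

Call:
{"method": "servo_tool", "body": {
  "rows": [
    [-0.0003,-0.003,0,0,0,0,-1],
    [-0.0003,-0.003,0,0,0,0,-1],
    [-0.0003,-0.003,0,0,0,0,-1],
    [-0.0003,-0.003,0,0,0,0,-1],
    [0,0.01,0,0,0,0,-1],
    [0,0.025,0,0,0,0,-1],
    [0,0.03,0,0,0,0,-1],
    [0,0.03,0,0,0,0,-1]
  ]
}}

```text
time_s: 10.73
ee_pos: [0.5959, 0.0163, 0.1906]
eef_rot: [-3.141, 0.007, -0.122]
force: [-0.0, -0.3, -0.3]
grip_width: 0.0137
```

```bash
python3 - <<'E'
from h import *
o=ctrl.get_obs(); print(o['ee_pos'],o['eef_rot'],o['force'])
c=cams.camera('top'); save('t2.png',cv2.resize(c['image'][150:270,230:430],None,fx=4,fy=4,interpolation=cv2.INTER_CUBIC))
s=cams.camera('side'); save('s2.png',cv2.resize(s['image'][60:290,210:440],None,fx=2.6,fy=2.6,interpolation=cv2.INTER_CUBIC))
for W,O in ((cloud(c),np.array([.5959,-.0384])),(cloud(s),np.array([.5945,-.0395]))):
    a=np.radians(83.03); yd=np.array([np.cos(a),np.sin(a)]); xd=np.array([yd[1],-yd[0]])
    J=np.stack([(W[...,:2]-O)@xd,(W[...,:2]-O)@yd,W[...,2]],-1)
    for x0,x1 in ((-.05,-.02),(.02,.05)):
        m=(J[...,0]>x0)&(J[...,0]<x1)&(J[...,1]>-.06)&(J[...,1]<.1)&(J[...,2]>.028)&(J[...,2]<.042)
        print(np.percentile(J[m][:,1],[90,98,100]))
S=cloud(s); m=(abs(S[...,0]-o['ee_pos'][0])<.04)&(abs(S[...,1]-o['ee_pos'][1])<.04)&(S[...,2]>.03)&(S[...,2]<.2)
P=S[m]
for z in np.arange(.05,.2,.04):
    q=P[abs(P[:,2]-z)<.01]
    if len(q): print(round(z,2),len(q),np.median(q,0).round(4))
E
```

```text
[0.59593207 0.01633273 0.19062797] [-3.14083705  0.00726576 -0.12190804] [-0.01125411 -0.25812044 -0.34285305]
[-0.0057555  -0.00078916  0.00033612]
[-0.04131281 -0.03987723 -0.03935828]
[0.01680216 0.05082883 0.05723804]
[0.01446764 0.01849656 0.0226711 ]
0.05 86 [0.5934 0.0098 0.0502]
0.09 91 [0.5928 0.0094 0.091 ]
0.13 95 [0.5931 0.0092 0.1297]
0.17 101 [0.5931 0.0089 0.17  ]
```

View pics/t2.png

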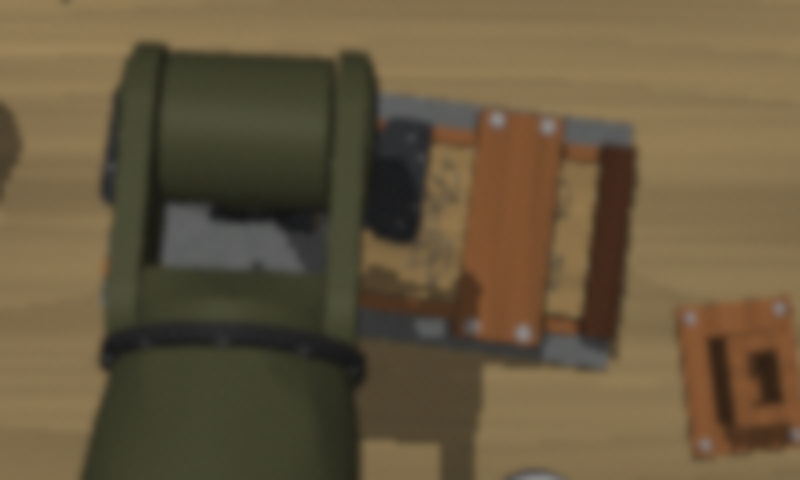

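View pics/s2.png

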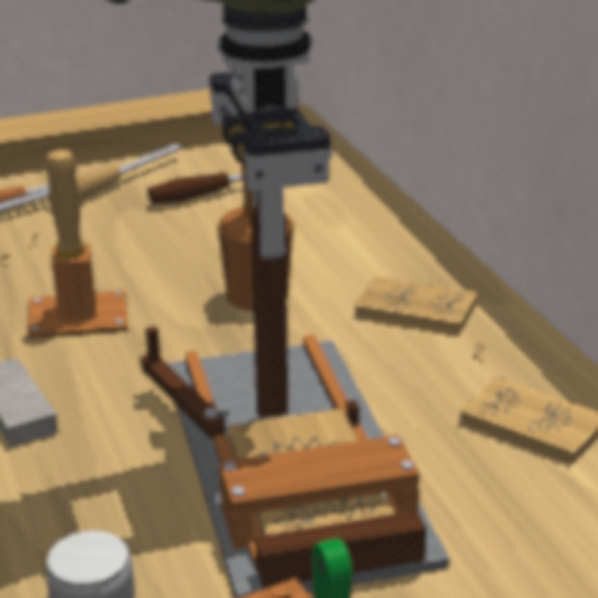

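The panel is home: in the top view it shows behind the bridge right up to the stop, with no gap, and the reaction was 11 N or more against about 2 N when sliding. Now I'll raise the stick and bring it outside the keeper bar, turned to face it.

Call:
{"method": "servo_tool", "body": {
  "rows": [
    [0,0.004,0.03,0,0,0.12,-1],
    [0,0.004,0.06,0,0,0.24,-1],
    [0,0.004,0.08,0,0,0.36,-1],
    [-0.03,0.02,0.082,0,0,0.48,-1],
    [-0.06,0.04,0.082,0,0,0.6,-1],
    [-0.09,0.06,0.082,0,0,0.72,-1],
    [-0.1155,0.07,0.082,0,0,0.84,-1],
    [-0.1155,0.07,0.082,0,0,0.96,-1]
  ]
}}

```text
time_s: 11.5
ee_pos: [0.4776, 0.0861, 0.2734]
eef_rot: [-3.141, 0.007, 0.844]
force: [0.8, -0.8, 0.4]
grip_width: 0.0142
```

Call:
{"method": "servo_tool", "body": {
  "rows": [
    [0,0,0,0,0,0.12,-1],
    [0,0,0,0,0,0.24,-1],
    [0,0,0,0,0,0.36,-1],
    [0,0,0,0,0,0.48,-1],
    [0,0,0,0,0,0.6,-1],
    [0,0,0,0,0,0.72,-1],
    [0,0,0,0,0,0.84,-1],
    [0,0,0,0,0,0.94,-1]
  ]
}}

```text
time_s: 12.17
ee_pos: [0.4777, 0.0853, 0.2735]
eef_rot: [-3.141, 0.007, 1.79]
force: [-0.4, -0.1, -0.8]
grip_width: 0.0136
```

```bash
python3 - <<'E'
import numpy as np
O=np.array([.594,-.040]); a=np.radians(83.0); yd=np.array([np.cos(a),np.sin(a)]); xd=np.array([yd[1],-yd[0]])
for th in [-.6,-.5,-.4]+list(np.arange(-.3,1.62,.1))+[1.57,1.65]:
    d=np.array([np.sin(th),np.cos(th)]); m=np.array([np.cos(th),-np.sin(th)])
    J=np.array([-.069,.031])+.095*d-.016*m; w=O+J[0]*xd+J[1]*yd
    print(round(th,2),w.round(4),'yaw',round(np.pi/2-th-np.radians(7),3))
E
```

```text
-0.6 [0.4714 0.0762] yaw 2.049
-0.5 [0.4794 0.0816] yaw 1.949
-0.4 [0.4879 0.0861] yaw 1.849
-0.3 [0.4967 0.0898] yaw 1.749
-0.2 [0.506  0.0926] yaw 1.649
-0.1 [0.5154 0.0945] yaw 1.549
0.0 [0.525  0.0954] yaw 1.449
0.1 [0.5346 0.0954] yaw 1.349
0.2 [0.5442 0.0944] yaw 1.249
0.3 [0.5536 0.0924] yaw 1.149
0.4 [0.5628 0.0895] yaw 1.049
0.5 [0.5717 0.0857] yaw 0.949
0.6 [0.5801 0.081 ] yaw 0.849
0.7 [0.588  0.0756] yaw 0.749
0.8 [0.5953 0.0693] yaw 0.649
0.9 [0.602  0.0624] yaw 0.549
1.0 [0.608  0.0548] yaw 0.449
1.1 [0.6131 0.0467] yaw 0.349
1.2 [0.6174 0.0381] yaw 0.249
1.3 [0.6209 0.0291] yaw 0.149
1.4 [0.6234 0.0198] yaw 0.049
1.5 [0.625  0.0103] yaw -0.051
1.6 [0.6256 0.0007] yaw -0.151
1.57 [0.6255 0.0036] yaw -0.121
1.65 [ 0.6256 -0.0041] yaw -0.201
```

Call:
{"method": "servo_tool", "body": {
  "rows": [
    [0,0,-0.03,0,0,0,-1],
    [0,0,-0.06,0,0,0,-1],
    [0,0,-0.074,0,0,0,-1],
    [0,0,-0.074,0,0,0,-1],
    [0,0,-0.074,0,0,0,-1],
    [0,0,-0.074,0,0,0,-1],
    [0,0,-0.074,0,0,0,-1],
    [0,0,-0.074,0,0,0,-1]
  ]
}}

```text
time_s: 12.83
ee_pos: [0.4781, 0.0853, 0.2005]
eef_rot: [3.14, 0.007, 1.79]
force: [0.4, -0.1, -1.2]
grip_width: 0.014
```

```bash
python3 - <<'E'
from h import *
o=ctrl.get_obs(); print(o['ee_pos'],o['eef_rot'],o['force'])
s=cams.camera('side'); save('s3.png',cv2.resize(s['image'][60:290,210:440],None,fx=2.6,fy=2.6,interpolation=cv2.INTER_CUBIC))
E
```

```text
[0.47809839 0.0852789  0.20052452] [3.1400085  0.00736322 1.78963518] [ 0.40809681 -0.06722455 -1.24494286]
```

View pics/s3.png

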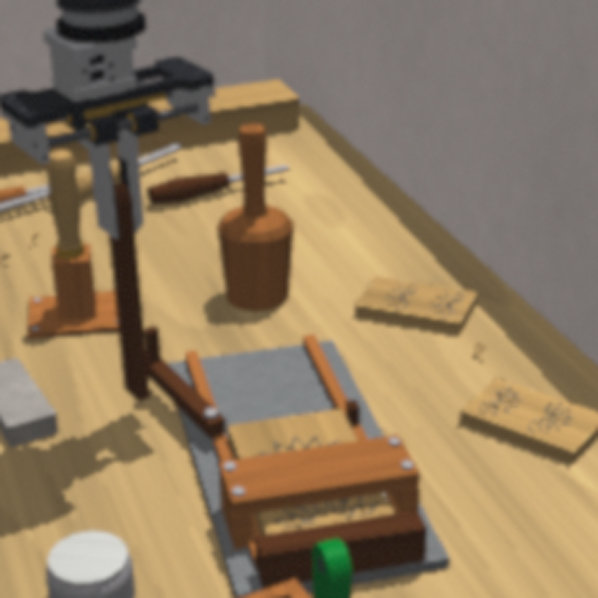

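The stick's foot is just outside the keeper bar. I'll start the sweep along the arc.

Call:
{"method": "servo_tool", "body": {
  "rows": [
    [0.0186,0.0045,0,0,0,-0.04,-1],
    [0.0279,0.0073,0,0,0,-0.14,-1],
    [0.0373,0.0092,0,0,0,-0.24,-1],
    [0.0469,0.0101,0,0,0,-0.34,-1],
    [0.0565,0.0101,0,0,0,-0.44,-1],
    [0.0661,0.0091,0,0,0,-0.54,-1],
    [0.0755,0.0071,0,0,0,-0.64,-1],
    [0.0847,0.0042,0,0,0,-0.74,-1]
  ]
}}

```text
time_s: 13.55
ee_pos: [0.5631, 0.0896, 0.2006]
eef_rot: [3.14, 0.007, 1.045]
force: [-1.0, 0.6, -0.8]
grip_width: 0.0138
```

Call:
{"method": "servo_tool", "body": {
  "rows": [
    [0.0086,-0.0039,0,0,0,-0.096,-1],
    [0.017,-0.0086,0,0,0,-0.196,-1],
    [0.0249,-0.014,0,0,0,-0.296,-1],
    [0.0322,-0.0203,0,0,0,-0.396,-1],
    [0.0389,-0.0272,0,0,0,-0.496,-1],
    [0.0449,-0.0348,0,0,0,-0.596,-1],
    [0.05,-0.0429,0,0,0,-0.696,-1],
    [0.0543,-0.0515,0,0,0,-0.796,-1]
  ]
}}

```text
time_s: 14.22
ee_pos: [0.6177, 0.038, 0.2009]
eef_rot: [3.141, 0.007, 0.244]
force: [-0.8, 0.6, -1.0]
grip_width: 0.0139
```

```bash
python3 - <<'E'
from h import *
o=ctrl.get_obs(); print(o['ee_pos'],o['eef_rot'],o['force'])
s=cams.camera('side'); save('s4.png',cv2.resize(s['image'][60:290,210:440],None,fx=2.6,fy=2.6,interpolation=cv2.INTER_CUBIC))
E
```

```text
[0.61770436 0.03796952 0.20089518] [3.1406972  0.00721252 0.24431983] [-0.80374054  0.63499534 -0.97830813]
```

View pics/s4.png

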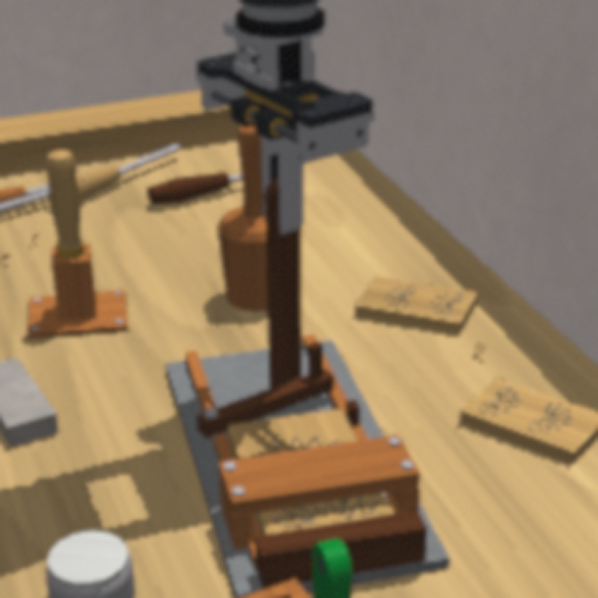

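The bar follows the stick at about 1.2 rad, with its knob at crop (314,355). Now the last part of the sweep.

Call:
{"method": "servo_tool", "body": {
  "rows": [
    [0.0032,-0.0089,0,0,0,-0.095,-1],
    [0.0057,-0.0182,0,0,0,-0.195,-1],
    [0.0073,-0.0277,0,0,0,-0.295,-1],
    [0.0078,-0.0335,0,0,0,-0.365,-1],
    [0.0077,-0.0355,0,0,0,-0.365,-1],
    [0.0076,-0.037,0,0,0,-0.365,-1],
    [0.0075,-0.0375,0,0,0,-0.365,-1],
    [0.0075,-0.0375,0,0,0,-0.365,-1]
  ]
}}

```text
time_s: 14.93
ee_pos: [0.6257, 0.0013, 0.2012]
eef_rot: [-3.138, 0.007, -0.126]
force: [1.3, 10.3, -2.1]
grip_width: 0.014
```

Call:
{"method": "servo_tool", "body": {
  "rows": [
    [-0.0003,-0.0025,0,0,0,0,-1],
    [-0.0003,-0.003,0,0,0,0,-1],
    [-0.0003,-0.003,0,0,0,0,-1],
    [-0.0003,-0.003,0,0,0,0,-1],
    [0,0.01,0,0,0,0,-1],
    [0.002,0.025,0,0,0,0,-1],
    [0.002,0.03,0.03,0,0,0,-1],
    [0.002,0.03,0.06,0,0,0,-1]
  ]
}}

```text
time_s: 15.6
ee_pos: [0.6271, 0.0335, 0.2607]
eef_rot: [-3.139, 0.01, -0.122]
force: [0.3, -0.3, 0.3]
grip_width: 0.0139
```

```bash
python3 - <<'E'
from h import *
o=ctrl.get_obs(); print(o['ee_pos'],o['eef_rot'],o['force'],o['qpos'].round(2))
s=cams.camera('side'); save('s5.png',cv2.resize(s['image'][60:290,210:440],None,fx=2.6,fy=2.6,interpolation=cv2.INTER_CUBIC))
S=cloud(s)
m=(abs(S[...,0]-o['ee_pos'][0])<.05)&(abs(S[...,1]-o['ee_pos'][1])<.05)&(S[...,2]>.07)&(S[...,2]<.26)
P=S[m]
for z in np.arange(.09,.26,.04):
    q=P[abs(P[:,2]-z)<.01]
    if len(q): print(round(z,2),len(q),np.median(q,0).round(4))
E
```

```text
[0.6271308  0.03353215 0.26073473] [-3.13932104  0.01010419 -0.12240907] [ 0.2666373  -0.32512237  0.2693545 ] [-0.01  0.45  1.19  0.    1.51  1.69]
0.09 45 [0.622  0.0275 0.0952]
0.13 90 [0.6229 0.0279 0.1299]
0.17 101 [0.6245 0.0279 0.1703]
0.21 100 [0.6245 0.0273 0.2101]
0.25 112 [0.6261 0.0269 0.2503]
```

View pics/s5.png

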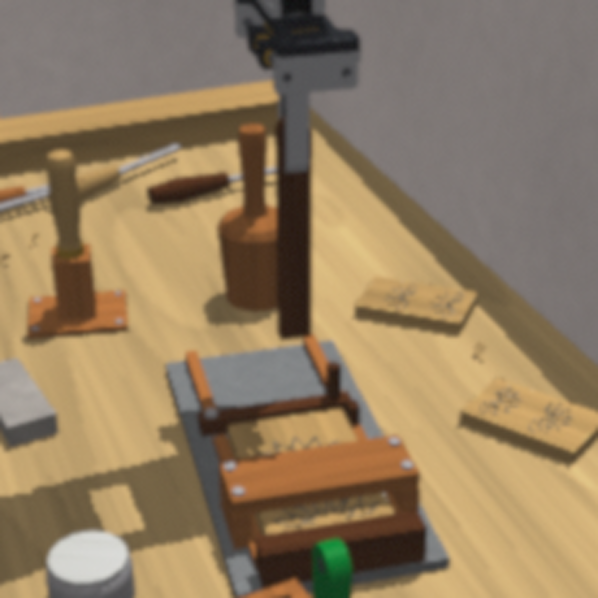

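The keeper lies straight across against the far catch block (crop (340,395)) and the panel is still home. The stick leans about 0.026 rad (foot towards -x), which I'll correct on the way to the holder.

Call:
{"method": "servo_tool", "body": {
  "rows": [
    [0,0,0.03,0,-0.026,0.03,-1],
    [-0.02,-0.03,0.045,0,-0.026,0.06,-1],
    [-0.149,-0.346,0.045,0,-0.026,0.236,-1],
    [-0.149,-0.346,0.045,0,-0.026,0.236,-1],
    [-0.149,-0.346,0.045,0,-0.026,0.236,-1],
    [-0.149,-0.346,0.045,0,-0.026,0.236,-1],
    [-0.149,-0.346,0.045,0,-0.026,0.236,-1],
    [-0.149,-0.346,0.045,0,-0.026,0.236,-1]
  ]
}}

```text
time_s: 16.32
ee_pos: [0.5144, -0.2275, 0.3143]
eef_rot: [-3.139, -0.027, 0.115]
force: [1.9, -0.7, 0.4]
grip_width: 0.0135
```

Call:
{"method": "servo_tool", "body": {
  "rows": [
    [-0.0366,-0.085,-0.012,0,0.01,0,-1],
    [-0.0366,-0.085,-0.012,0,0.01,0,-1],
    [-0.0366,-0.085,-0.012,0,0.01,0,-1],
    [-0.0366,-0.085,-0.012,0,0.01,0,-1],
    [-0.0366,-0.085,-0.012,0,0.01,0,-1],
    [-0.0366,-0.085,-0.012,0,0.01,0,-1],
    [-0.0366,-0.085,-0.012,0,0.01,0,-1],
    [-0.0366,-0.085,-0.012,0,0.01,0,-1]
  ]
}}

```text
time_s: 16.98
ee_pos: [0.4785, -0.3114, 0.3026]
eef_rot: [-3.138, -0.017, 0.117]
force: [0.5, 0.2, -0.1]
grip_width: 0.014
```

```bash
cat > chk.py <<'E'
from h import *
import sys
o=ctrl.get_obs(); print(o['time_s'],o['ee_pos'],o['eef_rot'],o['force'])
s=cams.camera('side'); save(sys.argv[1],cv2.resize(s['image'][150:380,230:400],None,fx=2.6,fy=2.6,interpolation=cv2.INTER_CUBIC))
S=cloud(s)
m=(abs(S[...,0]-.478)<.05)&(abs(S[...,1]+.312)<.05)&(S[...,2]>.07)&(S[...,2]<o['ee_pos'][2])
P=S[m]
for z in np.arange(.09,o['ee_pos'][2],.02):
    q=P[abs(P[:,2]-z)<.01]
    # front face, stick frame yaw
    if len(q)>20:
        e=o['eef_rot'][2]; u=np.array([np.cos(e),np.sin(e)]); n=np.array([-u[1],u[0]])
        a=q[:,:2]@u; b=q[:,:2]@n
        print(round(z,2),len(q),'x',np.round((np.percentile(a,2)+np.percentile(a,98))/2,4),np.round(np.ptp(np.percentile(a,[2,98])),4),'face',np.median(b).round(4), 'zmin',q[:,2].min().round(4))
mo=np.array([.4773,-.3122]); print('mouth x,y',mo@u,mo@n,'hand',o['ee_pos'][:2]@u,o['ee_pos'][:2]@n)
m=(abs(S[...,0]-.478)<.05)&(abs(S[...,1]+.312)<.05)&(S[...,2]>.072)&(S[...,2]<.088)
print(cv2.minAreaRect((S[m][:,:2]*1000).astype(np.float32)))
E
python3 chk.py s6.png
```

```text
16.9833 [ 0.47853018 -0.31135312  0.30256398] [-3.13834986 -0.01729006  0.11710078] [ 0.50206706  0.24791135 -0.08360733]
0.09 278 x 0.438 0.0597 face -0.3654 zmin 0.08
0.13 65 x 0.4413 0.0287 face -0.3705 zmin 0.1298
0.15 160 x 0.4416 0.0304 face -0.3712 zmin 0.14
0.17 161 x 0.4407 0.029 face -0.3711 zmin 0.1601
0.19 173 x 0.4405 0.029 face -0.3713 zmin 0.18
0.21 175 x 0.4402 0.0299 face -0.3714 zmin 0.2003
0.23 186 x 0.4394 0.0287 face -0.3714 zmin 0.2201
0.25 185 x 0.4396 0.0292 face -0.3715 zmin 0.2401
0.27 201 x 0.4393 0.0297 face -0.3714 zmin 0.2601
0.29 202 x 0.4384 0.0287 face -0.3716 zmin 0.2801
mouth x,y 0.4375558590502415 -0.3658264618788602 hand 0.438876559733598 -0.36512910941021764
((478.1274108886719, -312.06610107421875), (64.26406860351562, 50.062374114990234), 5.003781795501709)
```

View pics/s6.png

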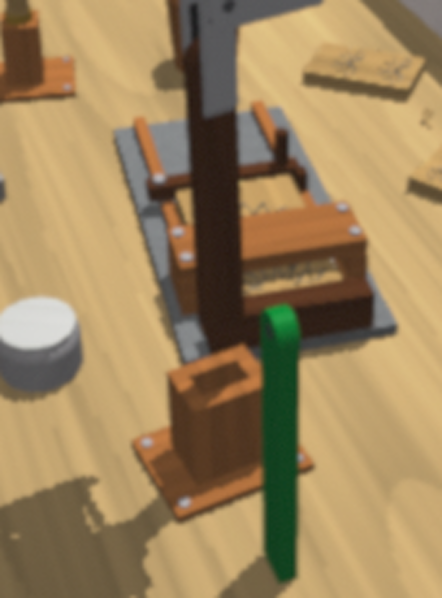

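The stick is over the empty pocket, which is visible at crop (218,375). I'll straighten by +0.017 about y, shift -1 mm in y, and lower in stages.

Call:
{"method": "servo_tool", "body": {
  "rows": [
    [-0.0003,-0.001,0,0,0.017,0,-1],
    [-0.0003,-0.001,0,0,0.017,0,-1],
    [-0.0003,-0.001,-0.01,0,0.017,0,-1],
    [-0.0003,-0.001,-0.02,0,0.017,0,-1],
    [-0.0003,-0.001,-0.03,0,0.017,0,-1],
    [-0.0003,-0.001,-0.035,0,0.017,0,-1],
    [-0.0003,-0.001,-0.035,0,0.017,0,-1],
    [-0.0003,-0.001,-0.035,0,0.017,0,-1]
  ]
}}

```text
time_s: 17.7
ee_pos: [0.478, -0.3125, 0.2673]
eef_rot: [-3.136, -0.0, 0.117]
force: [-1.0, 0.1, -1.0]
grip_width: 0.0135
```

```bash
python3 chk.py s7.png
```

```text
17.7 [ 0.47801659 -0.31254424  0.26725577] [-3.13593852e+00 -4.87674120e-06  1.16651682e-01] [-0.97692627  0.1358353  -1.02254099]
0.09 259 x 0.4381 0.0595 face -0.3721 zmin 0.08
0.11 145 x 0.4383 0.0301 face -0.3717 zmin 0.1
0.13 152 x 0.4376 0.0283 face -0.3718 zmin 0.1201
0.15 158 x 0.4377 0.0288 face -0.3721 zmin 0.1402
0.17 164 x 0.4378 0.0291 face -0.372 zmin 0.16
0.19 172 x 0.4381 0.0294 face -0.3721 zmin 0.1801
0.21 179 x 0.4382 0.0294 face -0.3722 zmin 0.2
0.23 190 x 0.4384 0.0302 face -0.3725 zmin 0.2203
0.25 189 x 0.4382 0.0297 face -0.3726 zmin 0.2402
mouth x,y 0.4377201072931508 -0.3656299190045483 hand 0.4383917586383363 -0.36605522412885155
((478.5647888183594, -311.6721496582031), (62.49256896972656, 49.588951110839844), 6.169841766357422)
```

View pics/s7.png

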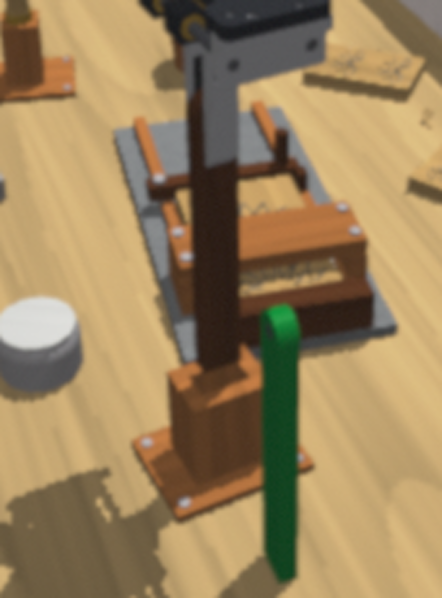

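Vertical and centred to within about 1 mm. I'll lower into the pocket.

Call:
{"method": "servo_tool", "body": {
  "rows": [
    [0,0,-0.01,0,0,0,-1],
    [0,0,-0.02,0,0,0,-1],
    [0,0,-0.03,0,0,0,-1],
    [0,0,-0.04,0,0,0,-1],
    [0,0,-0.05,0,0,0,-1],
    [0,0,-0.06,0,0,0,-1],
    [0,0,-0.06,0,0,0,-1],
    [0,0,-0.06,0,0,0,-1]
  ]
}}

```text
time_s: 18.42
ee_pos: [0.478, -0.3126, 0.2072]
eef_rot: [-3.136, 0.0, 0.117]
force: [0.0, -0.5, -0.3]
grip_width: 0.0139
```

Call:
{"method": "servo_tool", "body": {
  "rows": [
    [0,0,-0.008,0,0,0,-1],
    [0,0,-0.015,0,0,0,-1],
    [0,0,-0.02,0,0,0,-1],
    [0,0,-0.024,0,0,0,-1],
    [0,0,-0.026,0,0,0,-1],
    [0,0,-0.027,0,0,0,-1],
    [0,0,-0.027,0,0,0,-1],
    [0,0,-0.027,0,0,0,-1]
  ]
}}

```text
time_s: 19.08
ee_pos: [0.4781, -0.3126, 0.1804]
eef_rot: [-3.136, -0.0, 0.117]
force: [-0.8, 0.0, -0.6]
grip_width: 0.0134
```

Call:
{"method": "servo_tool", "body": {
  "rows": [
    [0,0,-0.001,0,0,0,-0.5],
    [0,0,-0.001,0,0,0,0],
    [0,0,-0.001,0,0,0,0.4],
    [0,0,-0.001,0,0,0,0.4],
    [0,0,-0.001,0,0,0,0.4],
    [0,0,-0.001,0,0,0,0.4],
    [0,0,-0.001,0,0,0,0.4],
    [0,0,-0.001,0,0,0,0.4]
  ]
}}

```text
time_s: 19.75
ee_pos: [0.4781, -0.3126, 0.1794]
eef_rot: [-3.136, -0.0, 0.117]
force: [0.0, 0.1, -0.1]
grip_width: 0.0635
```

Call:
{"method": "servo_tool", "body": {
  "rows": [
    [0,0,0.02,0,0,0,0.4],
    [0,0,0.04,0,0,0,0.4],
    [0,0,0.07,0,0,0,0.4],
    [0,0,0.1,0,0,0,0.4],
    [0,0,0.12,0,0,0,0.4],
    [-0.04,0.06,0.12,0,0,0,0.4],
    [-0.08,0.1,0.12,0,0,0,0.4],
    [-0.12,0.14,0.12,0,0,0,0.4]
  ]
}}

```text
time_s: 20.42
ee_pos: [0.3981, -0.215, 0.2989]
eef_rot: [-3.136, 0.0, 0.117]
force: [0.2, 0.0, 1.0]
grip_width: 0.0658
```

```bash
python3 chk.py s8.png; python3 - <<'E'
from h import *
c=cams.camera('top'); save('t8.png',c['image'])
W=cloud(c); O=np.array([.5959,-.0384]); a=np.radians(83.06); yd=np.array([np.cos(a),np.sin(a)]); xd=np.array([yd[1],-yd[0]])
J=np.stack([(W[...,:2]-O)@xd,(W[...,:2]-O)@yd,W[...,2]],-1)
m=(J[...,0]>-.08)&(J[...,0]<.08)&(J[...,1]>.015)&(J[...,1]<.08)&(J[...,2]>.0375)&(J[...,2]<.05)
print('bar',m.sum(),cv2.minAreaRect((J[m][:,:2]*1000).astype(np.float32)))
m=(abs(J[...,0])<.045)&(J[...,1]>-.17)&(J[...,1]<-.135)&(J[...,2]>.03)&(J[...,2]<.042)
print('lead end',m.sum(),J[m][:,1].min(),J[m][:,1].max())
E
```

```text
20.4167 [ 0.3981175  -0.21503632  0.29887874] [-3.13585633e+00  7.52667446e-05  1.16590282e-01] [0.1968991  0.04458504 1.01972498]
0.09 359 x 0.4383 0.0589 face -0.372 zmin 0.08
0.11 152 x 0.4384 0.0302 face -0.3716 zmin 0.1002
0.13 150 x 0.438 0.0284 face -0.3713 zmin 0.1202
0.15 157 x 0.438 0.0285 face -0.3714 zmin 0.1402
0.17 161 x 0.4383 0.0293 face -0.3712 zmin 0.16
0.19 185 x 0.4381 0.0296 face -0.3713 zmin 0.18
0.21 176 x 0.4386 0.0297 face -0.3714 zmin 0.2001
0.23 119 x 0.4371 0.0231 face -0.3693 zmin 0.22
mouth x,y 0.4377425561587207 -0.3656030422844279 hand 0.3704003120465405 -0.2598879928773457
((478.53228759765625, -311.38128662109375), (63.724769592285156, 50.127315521240234), 7.534491062164307)
bar 325 ((-6.6197967529296875, 27.39498519897461), (24.548606872558594, 146.65621948242188), 89.8976821899414)
lead end 277 -0.16054963627129365 -0.13502454291091126
```

View pics/s8.png

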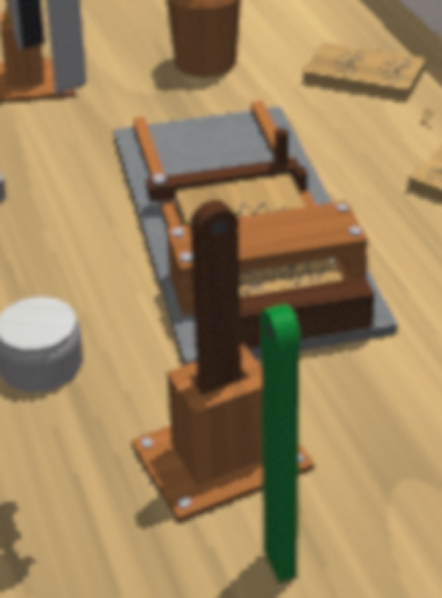

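View pics/t8.png

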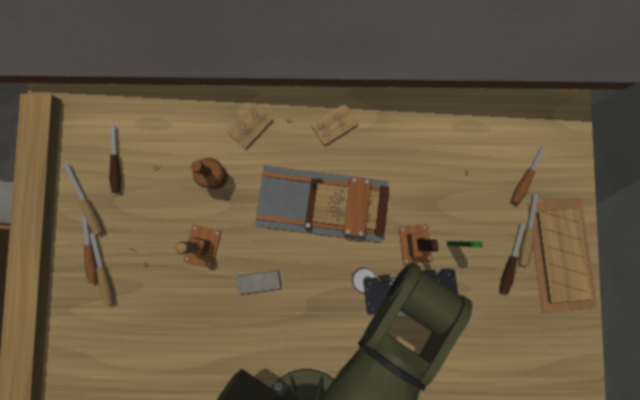

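Call:
{"method": "servo_tool", "body": {
  "rows": [
    [0.04,0.1,0.03,0,0,-0.2,0.4],
    [0.11,0.23,0.06,0,0,-0.23,0.4],
    [0.11,0.23,0.06,0,0,-0.23,0.4],
    [0.11,0.23,0.06,0,0,-0.23,0.4],
    [0.11,0.23,0.06,0,0,-0.23,0.4],
    [0.11,0.23,0.06,0,0,-0.23,0.4],
    [0.11,0.23,0.06,0,0,-0.23,0.4],
    [0.11,0.23,0.06,0,0,-0.23,0.4]
  ]
}}

```text
time_s: 21.18
ee_pos: [0.5081, 0.0203, 0.3606]
eef_rot: [-3.136, -0.002, -0.108]
force: [0.1, -0.1, -0.3]
grip_width: 0.0657
```

```bash
python3 - <<'E'
from h import *
o=ctrl.get_obs(); c=cams.camera('wrist'); save('w9.png',c['image']); print(o['ee_pos'],o['time_s'])
W=cloud(c,o)
m=(W[...,0]>.47)&(W[...,0]<.7)&(W[...,1]>-.2)&(W[...,1]<-.07)&(W[...,2]>.056)&(W[...,2]<.068)
P=W[m]; (ce,sz,a)=cv2.minAreaRect((P[:,:2]*1000).astype(np.float32)); print(ce,sz,a)
a=np.radians(a if sz[0]<sz[1] else a-90); a=a if a>0 else a+np.pi
yd=np.array([np.cos(a),np.sin(a)]); xd=np.array([yd[1],-yd[0]]); O=np.array(ce)/1000+.1*yd
J=np.stack([(W[...,:2]-O)@xd,(W[...,:2]-O)@yd,W[...,2]],-1)
m=(abs(J[...,0])<.035)&(J[...,1]>0)&(J[...,1]<.08)&(J[...,2]>.0392)&(J[...,2]<.045)
print('bar',m.sum(),cv2.minAreaRect((J[m][:,:2]*1000).astype(np.float32)))
q=J[m]
for x0 in (-.035,-.01,.015): 
    k=q[(q[:,0]>x0)&(q[:,0]<x0+.02)]; print(x0,np.percentile(k[:,1],[1,50,99]).round(4))
m=(abs(J[...,0])<.045)&(J[...,1]>-.2)&(J[...,1]<-.13)&(J[...,2]>.03)&(J[...,2]<.041)
print('lead',J[m][:,1].min() if m.any() else None)
m=(abs(J[...,0])<.045)&(J[...,1]>-.06)&(J[...,1]<.05)&(J[...,2]>.031)&(J[...,2]<.0385)
print('tail',np.percentile(J[m][:,1],[98,100]))
E
```

```text
[0.50813313 0.02030065 0.36056834] 21.1833
(581.1148071289062, -138.78448486328125) (60.435237884521484, 161.76666259765625) 83.03881072998047
bar 448 ((0.4416923522949219, 30.850860595703125), (17.94161605834961, 68.19924926757812), 89.83613586425781)
-0.035 [0.022  0.0309 0.0395]
-0.01 [0.0228 0.0313 0.0398]
0.015 [0.0219 0.0304 0.0388]
lead -0.16090611318479844
tail [0.01860678 0.03981821]
```

View pics/w9.png

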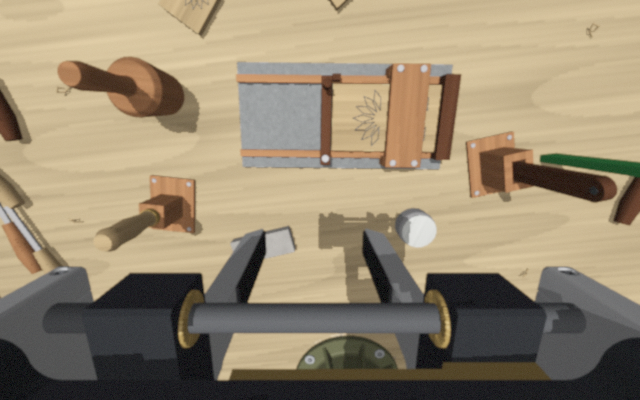

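The wrist view agrees. The bar is straight across at y = 31 mm in the jig's frame and 90° to the channel, the panel's leading end is at -160 mm, the stick is in its holder, and the gripper is clear. Handing in.

```bash
python3 -c "
from station import hand_in; print(hand_in())"
```

```text
the job is handed in; nothing more can be done
None
```

The job is done and handed in at about 21 s of the 67 s allowed. I pulled the dark push stick from the right-hand holder, pushed the panel home with it, swept the keeper across with it, and stood it back in its holder.

- **Panel:** its leading end measures 160–161 mm from the jig's centre, which is the stop face. The push force rose from about 2 N while sliding to 11 N at the stop. Only the stick touched the panel.
- **Keeper:** the bar lies straight across at jig y = 31 mm, within 0.2° of square. It resisted with about 10 N at its end position.
- **Stick:** it stands upright in its pocket, centred to about 1 mm, and the gripper was clear of everything at hand-in.
- **Other objects:** in the last pictures the green look-alike stick, gouge, mallet, tin and whetstone look unmoved; I checked these by eye only.

**Checks that disagreed:** the top and wrist cameras differed by about 2 mm on the jig's position, so I worked from the wrist reading. The 2 mm gap between the panel and the bar is too small for the cameras to measure directly. Being fully home therefore rests on the contact forces and the positions above.

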